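# Put away a stack of pottery forms and the stamp

### The arm

A 6-joint arm with a two-finger parallel gripper is mounted at the origin on the work surface. World frame = base frame: x ahead of the robot, y to its left, z up, the work surface at z = 0. Lengths are in m, angles in degrees, forces in N, time in s.
With the tool pointing down it reaches from about 0.35 to 0.875 m from the base axis. Payload 4.2 kg.
Tool frame: the origin (TCP) lies between the finger pads; the fingertips stand 25 mm ahead of it and the grasp point (between the pads) lies 6 mm ahead of it (r.tips_ahead is the distance from the TCP to the fingertips, in m); z points along the fingers, y is the direction in which the jaws open and shut (so a half turn about z gives the same grasp; the last joint's range is limited). The gripper opens to 87 mm and grips with 3 to 60 N. Pads are 19 mm wide; open, the fingers measure 117 mm over their backs; the gripper's body (75 mm by 190 mm) begins 51 mm behind the grasp point.
Start: joints at [78.243, 22.042, 0.453, 0, -68.411, -14.817], TCP at [0.28, 0.559, 0.248] pointing down, gripper open.
Joint ranges: [-179.83, 179.83], [-69.29, 118.12], [-61.27, 80.66], [-181.25, 117.63], [-171.15, -9.14], [-177.46, 177.46]. Speed limits (degrees/s): [159.86, 159.86, 180, 180, 180, 180].

### API

Orientations are given as a 3x3 rotation matrix whose columns are the frame's x, y, z axes.
In Python, from station import r, vision, finish_job gives the robot as it stands.
- The arm moves only by the shell command python3 -m jog 'ROWS'. ROWS is a JSON object of lists of equal length, an entry for each row: "rot": the turn, a rotation vector about the world's x, y, z in degrees, a list of three; "delta_pos": the shift along the world's x, y, z in mm, a list of three; "grip": the opening in per cent of the stroke, from 0 (shut) to 100 (fully open). A call has 1 to 10 rows; each row shifts and turns the commanded pose from where the row before left it; what a row does not reach is not made up. A row lasts 1/12 s, in which the tool goes at most 41.7 mm and 7.16 degrees, less where a joint would pass 70% of its speed; a pose out of reach is approached as far as the arm can. A call with a gripper value outside its range is refused whole. The fingers move at their own pace and stop on an object; the grip force is fixed at half the most. Time passes only in rows, so rows that do not move let the fingers close. It gives the time, the measured TCP pose, the force and the opening at its end, in the units of the state.
- r.sense(): the state, without advancing time (a new reading comes with each control period).
- vision.capture(name): name is "scene" or "top" or "wrist"; returns a dict with "frame" (420x560x3 uint8, red, green, blue), "K" (3x3 intrinsics, pixels), "xyz" and "orientation" of the camera in the world. Camera axes: x right, y up, looking along -z (the intrinsics and any distortion apply to the point x, -y, -z); pixel columns grow to the right and rows downward; lengths in m; the calibration is good to about 2 mm. The wrist camera is an equidistant fisheye: a pixel r from the principal point sees the ray r / f radians off the axis. A picture is of the moment at which its call begins. There is no depth.
- finish_job(): hands the job in, once; it reports no verdict.
The state is a dict: "time_s": time; "joints": joint angles; "joint_velocities": joint speeds; "effort": joint torques, N m; "tcp_pos": TCP position; "ee_rot": TCP orientation; "wrist_force": force on the tool from outside, world axes, zero at the start; "moment": the same for the moment, N m; "gripper_width": opening from 0.0 (shut) to 1.0 (fully open).
Only numpy, scipy, OpenCV 4.12 (cv2) and the standard library are available. Lean on these libraries where they do the work, as an engineer would, in place of code of your own. Each camera call takes 0.05 s, during which the arm holds its last target. There are 200 camera calls.

### The job

Clear the stack on the pottery bench. Open the little hinged wooden case by the knob on its lid, stand the square stamp from the top of the stack upright inside it and shut the lid fully; put the round, the hexagonal and the rectangular form each flat in the tray of its own shape, down inside the rim.

Things in the scene. Friction and masses are not known exactly. Their poses are not given: they have to be found in the camera images.
- stamp_center (a point): Square maker's stamp, the top thing of the stack: an upright block 20 x 20 mm, 32 mm tall, dark wood with an 8 mm brass foot, about 40 g. The point is its centre, 16 mm above its underside; z up, x and y square to its sides.
- round_form_center (a point): Round brown fibreboard form (solid disc), second from the top of the stack: 38 mm diameter, 22 mm thick, about 30 g. The point is its centre, half-way up; z up.
- hex_form_center (a point): Regular hexagonal brown fibreboard form (solid), third from the top: 48 mm across flats, 55 mm across corners, 22 mm thick, about 50 g. The point is its centre, half-way up; z up, y is square to two of its flats, x points to a corner.
- rect_form_center (a point): Rectangular brown fibreboard form (solid), at the bottom of the stack on the table: 110 mm along x, 56 mm along y, 22 mm thick, about 110 g. The point is its centre, half-way up; z up.
- tray_round: Fixed low round wooden tray: dark rim, pale floor. Recess 58 mm in diameter; floor 3 mm and rim top 8 mm above the table; about 75 mm over all. Origin: centre of its underside, on the table.
- tray_hex: Fixed low hexagonal wooden tray: dark rim, pale floor. Recess 68 mm across flats; floor 3 mm and rim top 8 mm above the table; 84 mm over the flats. Origin: centre of its underside, on the table; y is square to two of its flats.
- tray_rect: Fixed low rectangular wooden tray: dark rim, pale floor. Recess 130 mm along x, 76 mm along y; floor 3 mm and rim top 8 mm above the table; 146 x 92 mm over all. Origin: centre of its underside, on the table.
- case: Fixed small pale wooden case, 90 mm along x, 110 mm along y, rim 40 mm above the table, walls and floor 4 mm thick (inside 82 x 102 mm, 36 mm deep), with a hinged lid 8 mm thick and as large as the case. Origin: centre of its underside, on the table; -x is the front, facing roughly to the robot. The hinge axis runs along y through x = +45 mm, z = 40 mm. When open the lid stands about 120 mm above the hinge: leave room for the gripper on that side.
- case_lid (a joint): Lid angle in rad: 0 shut, grows as the front edge swings up and back, 2.1 at its stop; starts between 0 and 0.3. The hinge is stiff (about 0.07 N m): the lid stays where it is left.
- lid_knob (a point): Centre of the lid's brass cross-bar knob: a bar 20 mm long along the case's y, 14 mm in diameter, held by a 10 mm wide neck 25 mm in front of the lid's front edge. It lies 115 mm from the hinge axis (44 mm above the table when shut) and swings with the lid. Pinched over its two ends (along the case's y) it can turn between the fingers as the lid swings.

How it is judged (in metres and radians):
On the way, in this order (a step that is already met when the one before it is completed fails the run):
1. the case's lid has been opened (value of joint case_lid above 1 rad), for 0.1 s.
2. the stamp stands upright in the open case (x of stamp_center in the frame of case between -0.034 and 0.034 m and y of stamp_center in the frame of case between -0.044 and 0.044 m and z of stamp_center in the frame of case between 0.016 and 0.024 m and angle between stamp_center's own z axis and vertical below 0.15 rad), for 0.2 s.
3. the lid is shut over the stamp (all of step 2 and value of joint case_lid below 0.06 rad), for 0.2 s.
At the end, for the whole second after the job is handed in: The stamp stands upright on the case's floor and the lid is shut (within 0.06 rad); the round, hexagonal and rectangular forms each lie flat on the floor of the tray of their own shape, inside its rim (centre within 16 mm of the tray's centre); all are at rest (all of step 3 and horizontal distance between round_form_center and tray_round below 0.016 m and z of round_form_center in the frame of tray_round between 0.011 and 0.0165 m and angle between each of round_form_center, hex_form_center, rect_form_center's own z axis and vertical below 0.06 rad and horizontal distance between hex_form_center and tray_hex below 0.016 m and z of hex_form_center in the frame of tray_hex between 0.011 and 0.0165 m and horizontal distance between rect_form_center and tray_rect below 0.016 m and z of rect_form_center in the frame of tray_rect between 0.011 and 0.0165 m and linear speed of each of stamp, round_form, hex_form, rect_form below 0.02 m/s); the robot touches nothing.
It also fails if it takes over 144 s, if anything falls off the work surface, if the arm or the gripper's body presses on something with over 40 N, if the wrist force passes 120 N, or if a joint passes its speed limit or range.

## Working session

There is one attempt and no reset: what is moved stays moved. The work goes in short steps, Python scripts to look and compute and a shell command to move; the robot and the scene stay as the last step left them, time stands still between calls to the robot, and variables do not carry over. Pictures are saved under pics/ and viewed, about 12 in all and at most 16, crops included, and the job is handed in when it is done.

```bash
ls; mkdir -p pics
python3 - <<'E'
from station import r, vision
import cv2
for n in ["scene","top"]:
    c=vision.capture(n); cv2.imwrite(f"pics/{n}0.png",c["frame"][:,:,::-1]); print(n,c["K"],c["xyz"],c["orientation"],c.keys())
s=r.sense();print(s)
E
```

```text
pics
scene [[472.8105531    0.         277.94255994]
 [  0.         472.8105531  202.76475387]
 [  0.           0.           1.        ]] [ 1.01170613 -0.12385227  0.84941362] [[ 0.2705826  -0.81469776  0.51288656]
 [ 0.96266504  0.22465229 -0.15102109]
 [ 0.0078154   0.53460163  0.84506805]] dict_keys(['frame', 'K', 'xyz', 'orientation'])
top [[482.92527318   0.         282.19976095]
 [  0.         482.92527318 217.85955403]
 [  0.           0.           1.        ]] [0.40524278 0.00403577 1.174882  ] [[-0.01083508  0.98940775 -0.14475811]
 [-0.99991418 -0.01178684 -0.00571884]
 [-0.0073645   0.14468372  0.98945055]] dict_keys(['frame', 'K', 'xyz', 'orientation'])
{'time_s': 0.1, 'joints': array([ 7.82445436e+01,  2.20873933e+01,  3.87796075e-01, -2.39566248e-02,
       -6.84109143e+01, -1.48175146e+01]), 'joint_velocities': array([ 0.03589589, -0.06550919,  0.27640699,  0.09168241, -0.00265428,
        0.01588918]), 'effort': array([-3.58360603e-05, -3.91691351e+01,  1.87934732e+01,  4.23181862e+00,
        1.34661605e-02, -7.41138547e-05]), 'tcp_pos': array([0.27934735, 0.55855788, 0.24656281]), 'ee_rot': array([[ 8.94296411e-01, -4.47474391e-01, -7.73590580e-04],
       [-4.47475044e-01, -8.94294589e-01, -1.80909557e-03],
       [ 1.17706067e-04,  1.96403015e-03, -9.99998064e-01]]), 'wrist_force': array([ 0.5703809 , -0.29526641, -0.41223541]), 'moment': array([-5.60364637e-05,  4.27105395e-02, -7.85993264e-04]), 'gripper_width': 1.0004805475882408}
```

View pics/top0.png

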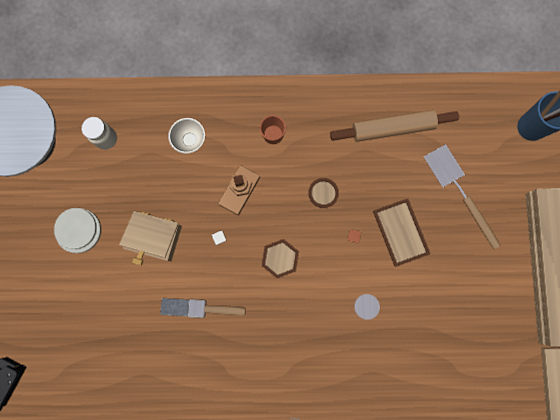

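View pics/scene0.png

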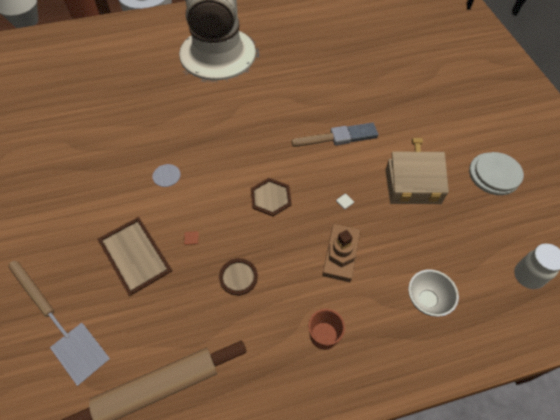

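The top view shows the stack at (239,190), the case at (150,236) with its knob at (138,258), and the trays: round (323,193), hex (281,258) and rect (401,232). The scene view agrees. Next I'll zoom in on the stack and case and measure the trays.

```bash
cat > h.py <<'E'
import numpy as np, cv2
from station import r, vision
def ray(c,u,v):
    K=c["K"]; d=np.array([(u-K[0,2])/K[0,0],-(v-K[1,2])/K[1,1],-1.]); return np.asarray(c["orientation"])@d
def onz(c,u,v,z):
    d=ray(c,u,v); o=np.asarray(c["xyz"]); return o+d*(z-o[2])/d[2]
def proj(c,P):
    p=(np.atleast_2d(P)-c["xyz"])@np.asarray(c["orientation"]); K=c["K"]
    return np.c_[K[0,0]*p[:,0]/-p[:,2]+K[0,2], -K[1,1]*p[:,1]/-p[:,2]+K[1,2]]
def crop(c,u,v,h,w,s):
    f=c["frame"][v:v+h,u:u+w,::-1]; return cv2.resize(f,None,fx=s,fy=s,interpolation=cv2.INTER_CUBIC)
E
python3 - <<'E'
from h import *
t=vision.capture("top"); s=vision.capture("scene")
a=np.hstack([crop(t,205,155,60,80,5),crop(s,305,215,60,80,5)])
b=np.hstack([crop(t,110,205,60,80,5),crop(s,380,133,75,80,5)[:300]])
b2=np.vstack([a,b]); cv2.imwrite("pics/z1.png",b2)
for n,c,boxes in (("top",t,dict(round=(300,172,48,44),hex=(255,233,52,50),rect=(365,192,72,82))),("scene",s,dict(round=(215,254,48,44),hex=(245,172,52,50),rect=(92,212,85,88)))):
    for k,(u,v,w,h) in boxes.items():
        g=cv2.cvtColor(c["frame"][v:v+h,u:u+w],cv2.COLOR_RGB2GRAY)
        m=(g<62).astype(np.uint8)
        cs,_=cv2.findContours(m,cv2.RETR_EXTERNAL,cv2.CHAIN_APPROX_NONE); q=max(cs,key=cv2.contourArea)[:,0]+[u,v]
        P=np.array([onz(c,x,y,.007)[:2] for x,y in q],np.float32)*1000
        M=cv2.moments(P.reshape(-1,1,2)); ctr=(M["m10"]/M["m00"],M["m01"]/M["m00"])
        print(n,k,np.round(ctr,1),"area",M["m00"],[np.round(x,1) for x in cv2.minAreaRect(P)])
E
```

```text
top round [637.1 -90.2] area 3834.5792948427843 [array([636.9, -90.3]), array([69. , 70.3]), np.float64(88.9)]
top hex [477.6  18. ] area 5108.571749927362 [array([478.1,  17.7]), array([89.4, 79.3]), np.float64(51.0)]
top rect [ 493.7 -313.7] area 230.20684209745377 [array([ 486. , -310.1]), array([ 47.5, 101. ]), np.float64(55.1)]
scene round [640.9 -92.6] area 4061.401676684385 [array([641.3, -92.6]), array([69.4, 74.5]), np.float64(75.7)]
scene hex [481.2  15.7] area 5542.762628589691 [array([481.2,  15.4]), array([81.1, 91.9]), np.float64(81.5)]
scene rect [ 541.3 -279. ] area 12561.321423259098 [array([ 541.1, -279.3]), array([146.9,  89.5]), np.float64(19.3)]
```

View pics/z1.png

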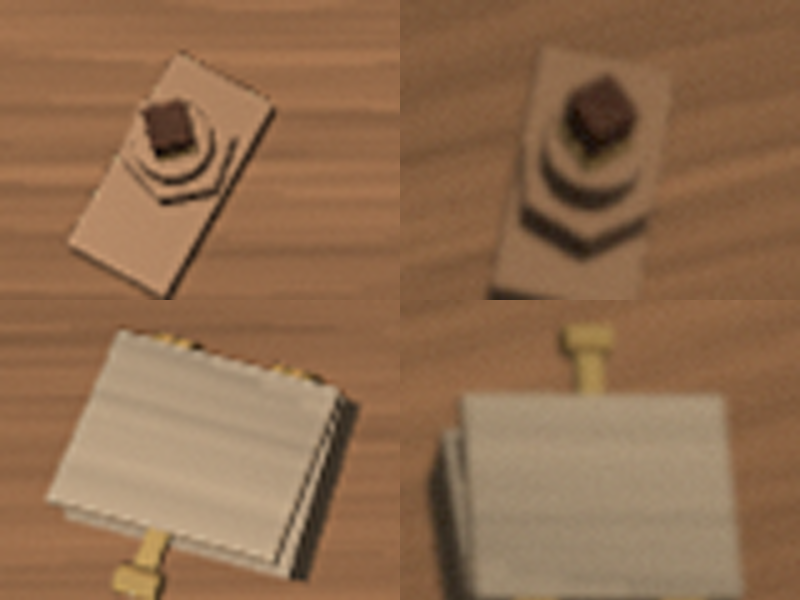

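The zoom shows the stack's rect corners (top panel) near (180,50), (275,105), (168,298) and (68,242). The stamp top is near (143–196, 95–140). The case lid is slightly raised, with the knob bar at about (138,582). Next I'll fit poses from both cameras.

```bash
cat > fit1.py <<'E'
from h import *
from scipy.optimize import least_squares as LS
t=vision.capture("top"); s=vision.capture("scene")
T=lambda p,o:(np.array(p,float)/5-.4+o)
Rz=lambda a:np.array([[np.cos(a),-np.sin(a),0],[np.sin(a),np.cos(a),0],[0,0,1]])
def solve(name,obs,model,x0):
    def f(p): return np.concatenate([(proj(c,model(p,np.array(L,float)))-px).ravel() for c,L,px in obs])
    for sel in (obs,obs[:1],obs[1:]):
        def f(p): return np.concatenate([(proj(c,model(p,np.array(L,float)))-px).ravel() for c,L,px in sel])
        q=LS(f,x0); print(name,np.round(q.x,4),"rms",round(float(np.sqrt(np.mean(q.fun**2))),2))
flat=lambda p,L:L@Rz(p[2]).T+[p[0],p[1],0]
C=lambda z,a,b,S:[[sx*a,sy*b,z] for sx,sy in S]
# rect form: local x long
solve("rect",[(t,C(.022,.055,.028,[(1,1),(1,-1),(-1,-1),(-1,1)]),T([(180,50),(275,105),(168,298),(68,242)],[205,155])),
 (s,C(.022,.055,.028,[(-1,-1),(-1,1)]),T([(145,45),(272,65)],[305,215]))],flat,[.64,.1,-.5])
def lid(p,L):
    c,sn=np.cos(p[3]),np.sin(p[3]); x,z=L[:,0],L[:,2]
    q=np.c_[.045+x*c+z*sn, L[:,1], .04-x*sn+z*c]
    return q@Rz(p[2]).T+[p[0],p[1],0]
L=[[-.09,.055,.008],[-.09,-.055,.008],[0,-.055,.008],[0,.055,.008],[-.115,0,.004]]
solve("lid",[(t,L,T([(48,500-300),(275,265),(340,85),(120,32),(138,280)],[110,205])),
 (s,[L[i] for i in (1,0,3,2,4)],T([(62,97),(323,95),(343,297),(82,297),(188,38)],[380,133]))],lid,[.53,.33,-.2,.1])
# stamp top z .098
for c,pts,o in ((t,[(143,108),(187,95),(196,140),(150,152)],[205,155]),(s,[(165,105),(205,73),(238,95),(198,125)],[305,215])):
    P=np.array([onz(c,*q,.098)[:2] for q in T(pts,o)])*1000; print("stamp",P.round(1).tolist(),P.mean(0).round(1))
for c,pts,o in ((t,[(170,138)],[205,155]),(s,[(190,150)],[305,215])):
    print("round",[onz(c,*q,.066)[:2].round(4) for q in T(pts,o)])
g=cv2.cvtColor(t["frame"][192:274,365:437],cv2.COLOR_RGB2GRAY)
m=cv2.morphologyEx((g<70).astype(np.uint8),cv2.MORPH_CLOSE,np.ones((3,3)))
q=max(cv2.findContours(m,0,1)[0],key=cv2.contourArea)[:,0]+[365,192]
print("trayrect",cv2.minAreaRect(np.array([onz(t,x,y,.007)[:2] for x,y in q],np.float32)*1000))
E
python3 fit1.py
```

```text
rect [ 0.6459  0.1148 -0.5118] rms 0.63
rect [ 0.6456  0.1147 -0.5152] rms 0.3
rect [ 0.648   0.1181 -0.4463] rms 0.84
lid [ 0.5327  0.3229 -0.2709  0.2701] rms 0.54
lid [ 0.5318  0.3226 -0.2708  0.2923] rms 0.49
lid [ 0.5333  0.3226 -0.2658  0.2826] rms 0.54
stamp [[660.3, 121.1], [666.1, 101.0], [645.1, 96.9], [639.7, 117.9]] [652.8 109.2]
stamp [[651.7, 95.2], [643.1, 113.7], [654.9, 122.1], [662.6, 103.9]] [653.1 108.7]
round [array([0.6533, 0.1119])]
round [array([0.6568, 0.1071])]
trayrect ((538.1431274414062, -277.1676330566406), (143.94871520996094, 92.10882568359375), 19.243711471557617)
```

Both cameras agree. The case is at (0.533, 0.323) with yaw −15.5° and the lid at about 0.28 rad, which puts the knob at about (0.471, 0.340, 0.076). I'll move above the knob and check it with the wrist camera.

```bash
python3 -m jog '{"rot":[[0,0,1.2],[0,0,1.2],[0,0,1.2],[0,0,1.2],[0,0,1.2],[0,0,1.2],[0,0,1.2],[0,0,1.3],[0,0,1.4],[0,0,0]],"delta_pos":[[21,-24,-9],[21,-24,-9],[21,-24,-9],[21,-24,-9],[21,-24,-9],[21,-24,-9],[21,-24,-9],[22,-25,-9],[22,-26,-9],[0,0,0]],"grip":[60,60,60,60,60,60,60,60,60,60]}'
python3 - <<'E'
from h import *
s=r.sense(); c=vision.capture("wrist"); print(s["tcp_pos"],s["ee_rot"].round(3).tolist(),c["K"],c["xyz"],np.round(c["orientation"],3).tolist())
cv2.imwrite("pics/w1.png",c["frame"][:,:,::-1])
E
```

```text
time_s: 1.13
tcp_pos: [0.4721, 0.3352, 0.1644]
ee_rot: [[0.962, -0.272, -0.003], [-0.272, -0.962, -0.004], [-0.002, 0.004, -1.0]]
wrist_force: [-0.8, 0.0, -0.4]
gripper_width: 0.606
[0.47212844 0.33521573 0.1643906 ] [[0.962, -0.272, -0.003], [-0.272, -0.962, -0.004], [-0.002, 0.004, -1.0]] [[325.1922621    0.         283.56676007]
 [  0.         325.1922621  207.61667767]
 [  0.           0.           1.        ]] [0.55463536 0.3125128  0.30036318] [[-0.272, 0.915, 0.299], [-0.962, -0.26, -0.079], [0.005, -0.309, 0.951]]
```

View pics/w1.png

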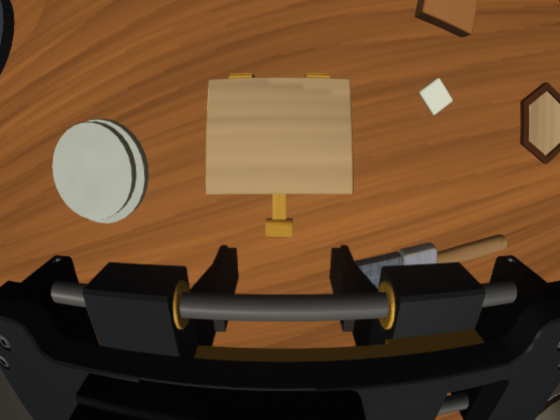

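The wrist view shows the knob bar centred at (279,228) and the lid corners at (208,80), (350,79), (353,194) and (206,193). I'll refit the case with this view.

```bash
cat >> h.py <<'E'
def projw(c,P):
    p=(np.atleast_2d(P)-c["xyz"])@np.asarray(c["orientation"])*[1,-1,-1]; K=c["K"]
    rr=np.hypot(p[:,0],p[:,1]); th=np.arctan2(rr,p[:,2]); k=th/np.maximum(rr,1e-9)
    return np.c_[K[0,0]*p[:,0]*k+K[0,2],K[1,1]*p[:,1]*k+K[1,2]]
def wz(c,u,v,z):
    K=c["K"]; a=np.array([(u-K[0,2])/K[0,0],(v-K[1,2])/K[1,1]]); th=np.linalg.norm(a)
    d=np.asarray(c["orientation"])@(np.array([*(a/th*np.sin(th)),np.cos(th)])*[1,-1,-1]); o=np.asarray(c["xyz"])
    return o+d*(z-o[2])/d[2]
E
python3 - <<'E'
from h import *
from scipy.optimize import least_squares as LS
c=vision.capture("wrist")
def lid(p,L):
    k,sn=np.cos(p[3]),np.sin(p[3]); x,z=L[:,0],L[:,2]; a=p[2]
    q=np.c_[.045+x*k+z*sn, L[:,1], .04-x*sn+z*k]
    return q@np.array([[np.cos(a),-np.sin(a),0],[np.sin(a),np.cos(a),0],[0,0,1]]).T+[p[0],p[1],0]
L=np.array([[0,.055,.008],[0,-.055,.008],[-.09,-.055,.008],[-.09,.055,.008],[-.115,0,.006]])
px=np.array([(208,80),(350,79),(353,194),(206,193),(279,228)])
q=LS(lambda p:(projw(c,lid(p,L))-px).ravel(),[.5326,.3228,-.27,.27]); print(q.x,q.fun.round(1))
print("knob",lid(q.x,np.array([[-.115,0,.004]])), wz(c,279,228,.078))
E
```

```text
[ 0.53105094  0.32341126 -0.27473366  0.26350195] [ 0.2 -1.   0.3 -0.5 -0.2  0.3 -0.4  1.5  0.1 -0.3]
knob [[0.46849941 0.34104211 0.0738152 ]] [0.46967073 0.34077962 0.078     ]
```

The wrist fit agrees, with the knob at (0.469, 0.341, 0.0745). I'll descend and pinch it.

```bash
python3 -m jog '{"rot":[[0,0,0],[0,0,0],[0,0,0],[0,0,0],[0,0,0],[0,0,0],[0,0,0],[0,0,0],[0,0,0],[0,0,0]],"delta_pos":[[-2,3,-17],[-1,2,-22],[0,0,-22],[0,0,-18],[0,0,-4],[0,0,0],[0,0,0],[0,0,0],[0,0,0],[0,0,0]],"grip":[50,50,50,50,50,20,0,0,0,0]}'
```

```text
time_s: 2.07
tcp_pos: [0.4659, 0.3408, 0.0834]
ee_rot: [[0.963, -0.268, -0.005], [-0.268, -0.963, -0.008], [-0.003, 0.009, -1.0]]
wrist_force: [0.3, -7.7, -0.7]
gripper_width: 0.226
```

The pinch measures 19.7 mm, which matches the bar length. Next I'll work out the arc increments.

Run:
```python
import numpy as np
th=np.linspace(.265,1.8,17); x=-115*np.cos(th)+4*np.sin(th); z=115*np.sin(th)+4*np.cos(th)
w=np.c_[x*.9625,-x*.2713,z]; print(np.diff(w,axis=0).round(1).tolist()); print((w[-1]-w[0]).round(1))
```

```text
[[3.6, -1.0, 10.4], [4.6, -1.3, 10.0], [5.5, -1.5, 9.5], [6.3, -1.8, 8.9], [7.1, -2.0, 8.2], [7.8, -2.2, 7.5], [8.5, -2.4, 6.7], [9.0, -2.5, 5.8], [9.5, -2.7, 4.9], [9.9, -2.8, 3.9], [10.3, -2.9, 2.9], [10.5, -3.0, 1.8], [10.6, -3.0, 0.8], [10.6, -3.0, -0.3], [10.5, -3.0, -1.3], [10.4, -2.9, -2.4]]
[134.7 -38.   77.1]
```

```bash
python3 -m jog '{"rot":[[0,0,0],[0,0,0],[0,0,0],[0,0,0],[0,0,0],[0,0,0],[0,0,0],[0,0,0]],"delta_pos":[[3.6,-1,10.4],[4.6,-1.3,10],[5.5,-1.5,9.5],[6.3,-1.8,8.9],[7.1,-2,8.2],[7.8,-2.2,7.5],[8.5,-2.4,6.7],[9,-2.5,5.8]],"grip":[0,0,0,0,0,0,0,0]}'
python3 -m jog '{"rot":[[0,0,0],[0,0,0],[0,0,0],[0,0,0],[0,0,0],[0,0,0],[0,0,0],[0,0,0],[0,0,0],[0,0,0]],"delta_pos":[[9.5,-2.7,4.9],[9.9,-2.8,3.9],[10.3,-2.9,2.9],[10.5,-3,1.8],[10.6,-3,0.8],[10.6,-3,-0.3],[10.5,-3,-1.3],[10.4,-2.9,-2.4],[0,0,0],[0,0,0]],"grip":[0,0,0,0,0,0,0,0,0,0]}'
```

```text
time_s: 2.73
tcp_pos: [0.5173, 0.3263, 0.1497]
ee_rot: [[0.963, -0.269, -0.008], [-0.269, -0.963, -0.007], [-0.006, 0.009, -1.0]]
wrist_force: [-2.6, -6.4, -4.7]
gripper_width: 0.225
time_s: 3.57
tcp_pos: [0.6009, 0.3027, 0.161]
ee_rot: [[0.963, -0.269, -0.006], [-0.269, -0.963, -0.007], [-0.004, 0.008, -1.0]]
wrist_force: [-2.6, -7.4, 1.4]
gripper_width: 0.226
```

The lid followed the arc and the pinch held throughout. I'll release, rise and go towards the stack.

```bash
python3 -m jog '{"rot":[[0,0,0],[0,0,0],[0,0,0],[0,0,0],[0,0,0],[0,0,0],[0,0,0],[0,0,0]],"delta_pos":[[0,0,0],[0,0,0],[0,0,0],[0,0,10],[0,0,20],[0,0,25],[0,0,25],[0,0,15]],"grip":[55,55,55,55,55,55,55,55]}'
python3 -m jog '{"rot":[[0,0,3],[0,0,3],[0,0,3],[0,0,3],[0,0,3],[0,0,3],[0,0,3],[0,0,0],[0,0,0]],"delta_pos":[[-2,-24,0],[-2,-24,0],[-2,-24,0],[-2,-24,0],[-2,-24,0],[-2,-24,0],[-2,-24,0],[0,0,0],[0,0,0]],"grip":[60,60,60,60,60,60,60,60,60]}'
python3 - <<'E'
from h import *
c=vision.capture("wrist"); np.savez("w2.npz",**c)
f=c["frame"][:,:,::-1]; print(projw(c,[.653,.109,.098]))
t=vision.capture("top"); 
a=cv2.resize(f[0:300,180:480],(600,600),interpolation=3); b=cv2.resize(t["frame"][195:295,110:150+33,::-1],(200,274)); 
b=np.vstack([b,np.zeros((326,200,3),np.uint8)]); cv2.imwrite("pics/w2.png",np.hstack([a,b]))
E
```

```text
time_s: 4.23
tcp_pos: [0.6035, 0.3082, 0.2611]
ee_rot: [[0.964, -0.266, 0.007], [-0.266, -0.964, 0.004], [0.005, -0.006, -1.0]]
wrist_force: [0.1, 0.5, 0.6]
gripper_width: 0.549
time_s: 4.98
tcp_pos: [0.5888, 0.1386, 0.2578]
ee_rot: [[0.996, 0.095, 0.003], [0.095, -0.996, 0.002], [0.003, -0.001, -1.0]]
wrist_force: [0.1, -0.1, 1.0]
gripper_width: 0.596
[[322.59429654 133.361097  ]]
```

View pics/w2.png

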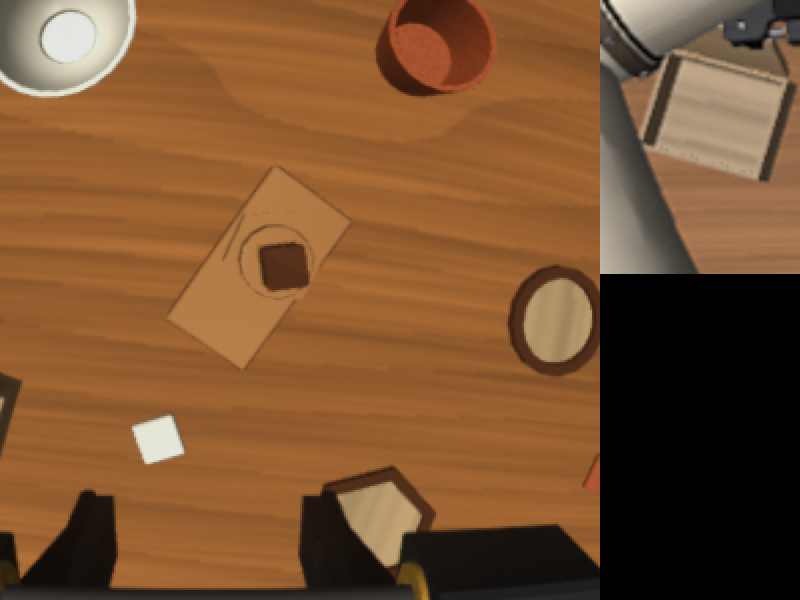

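The case is open with its lid back. The stamp's top face in the panel is about (259,247), (304,242), (309,287), (265,291). Next I'll compute the stamp's pose and the forms.

Run:
```python
from h import *
c=dict(np.load("w2.npz"))
W=lambda pts,z:np.array([wz(c,x/2+179.75,y/2-.25,z)[:2] for x,y in pts])*1000
P=W([(259,247),(304,242),(309,287),(265,291)],.098); print("stamp",P.mean(0),cv2.minAreaRect(P.astype(np.float32)))
for a,b in zip(P,np.roll(P,-1,0)): print(np.degrees(np.arctan2(*(b-a)[::-1]))%90)
P=W([(238,261),(314,261),(276,225),(276,298)],.066);print("round",P.round(1).tolist(),P.mean(0))
P=W([(276,167),(351,221),(243,369),(167,318)],.022);print("rect",P.mean(0),cv2.minAreaRect(P.astype(np.float32)))
P=W([(556,265),(556,376),(508,320)],.008);print("trayround",P.round(1).tolist())
g=r.sense();print(g["tcp_pos"],g["joints"].round(1))
```

```text
stamp [653.14577666 109.62540354] ((653.011474609375, 109.66425323486328), (20.972915649414062, 20.67730712890625), 13.106688499450684)
12.916941078295778
13.106703638673082
11.543621406650217
13.873402761502735
round [[651.4, 129.3], [655.7, 91.0], [671.6, 112.2], [634.6, 108.1]] [653.30100004 110.12097187]
rect [645.22278878 114.41984046] ((645.3973388671875, 114.59947967529297), (53.752899169921875, 107.66520690917969), 60.62246322631836)
trayround [[674.3, -80.8], [600.8, -97.0], [633.1, -51.4]]
[0.58878109 0.13986084 0.25695875] [ 28.7  19.7  -1.7  -0.  -68.4  66.9]
```

The stamp is at (653.1, 109.5) with yaw 13°, and all views agree. Going for the grasp.

```bash
python3 -m jog '{"rot":[[0,0,2.5],[0,0,2.5],[0,0,2.5],[0,0,0],[0,0,0],[0,0,0],[0,0,0]],"delta_pos":[[21,-10,-20],[21,-10,-20],[22,-10,-20],[0,0,-10],[0,0,-10],[0,0,0],[0,0,0]],"grip":[60,60,60,60,60,60,60]}'
```

```text
time_s: 5.67
tcp_pos: [0.6519, 0.1099, 0.176]
ee_rot: [[0.974, 0.226, -0.0], [0.226, -0.974, -0.0], [-0.0, 0.0, -1.0]]
wrist_force: [0.8, 0.5, 1.3]
gripper_width: 0.6
```

```bash
python3 -m jog '{"rot":[[0,0,0],[0,0,0],[0,0,0],[0,0,0],[0,0,0],[0,0,0],[0,0,0],[0,0,0],[0,0,0],[0,0,0]],"delta_pos":[[1,0,-20],[0,0,-25],[0,0,-20],[0,0,-12],[0,0,-3],[0,0,0],[0,0,0],[0,0,0],[0,0,0],[0,0,0]],"grip":[60,60,60,60,60,40,10,0,0,0]}'
python3 -m jog '{"rot":[[0,0,0],[0,0,0],[0,0,0],[0,0,0],[0,0,0],[0,0,0],[0,0,0],[0,0,0]],"delta_pos":[[0,0,0],[0,0,0],[0,0,0],[0,0,10],[0,0,20],[0,0,30],[0,0,30],[0,0,0]],"grip":[0,0,0,0,0,0,0,0]}'
```

```text
time_s: 6.5
tcp_pos: [0.6538, 0.1092, 0.097]
ee_rot: [[0.974, 0.225, 0.002], [0.225, -0.974, 0.001], [0.002, -0.0, -1.0]]
wrist_force: [0.2, -0.8, 0.6]
gripper_width: 0.304
time_s: 7.17
tcp_pos: [0.6569, 0.1096, 0.1939]
ee_rot: [[0.974, 0.227, 0.013], [0.227, -0.974, 0.003], [0.013, 0.0, -1.0]]
wrist_force: [0.8, -0.5, 1.2]
gripper_width: 0.229
```

The stamp is held (19.9 mm). The wrist camera sits on the +x side of the tool and would come close to the raised lid, so I'll turn the tool half a turn on the way. Joint 6 has room for it in the negative direction.

```bash
R='[0,0,-7]'; python3 -m jog '{"rot":[[0,0,-7],[0,0,-7],[0,0,-7],[0,0,-7],[0,0,-7],[0,0,-7],[0,0,-7],[0,0,-7],[0,0,-7],[0,0,-7]],"delta_pos":[[-4,3,20],[-4,4,20],[-4,6,10],[-4,8,0],[-4,8,0],[-4,8,0],[-4,8,0],[-5,8,0],[-5,8,0],[-5,8,0]],"grip":[0,0,0,0,0,0,0,0,0,0]}'
python3 -m jog '{"rot":[[0,0,-7],[0,0,-7],[0,0,-7],[0,0,-7],[0,0,-7],[0,0,-7],[0,0,-7],[0,0,-7],[0,0,-7],[0,0,-7]],"delta_pos":[[-5,8,0],[-5,8,0],[-5,8,0],[-5,8,0],[-5,8,0],[-5,8,0],[-5,8,0],[-5,8,0],[-5,8,0],[-5,8,0]],"grip":[0,0,0,0,0,0,0,0,0,0]}'
python3 -m jog '{"rot":[[0,0,-7],[0,0,-7],[0,0,-7],[0,0,-7],[0,0,-7],[0,0,-7],[0,0,-7],[0,0,-7],[0,0,-7],[0,0,-5.5]],"delta_pos":[[-5,8,0],[-5,8,0],[-5,8,0],[-5,8,0],[-5,8,0],[-5,8,0],[-5,7,0],[-5,7,0],[-5,7,0],[0,0,0]],"grip":[0,0,0,0,0,0,0,0,0,0]}'
```

```text
time_s: 8.0
tcp_pos: [0.6099, 0.1783, 0.2361]
ee_rot: [[0.54, -0.842, -0.0], [-0.842, -0.54, 0.0], [-0.0, -0.0, -1.0]]
wrist_force: [1.1, -0.3, 0.6]
gripper_width: 0.228
time_s: 8.83
tcp_pos: [0.5599, 0.2582, 0.2361]
ee_rot: [[-0.606, -0.795, -0.0], [-0.795, 0.606, 0.0], [-0.0, 0.0, -1.0]]
wrist_force: [0.3, 0.3, -0.5]
gripper_width: 0.229
time_s: 9.67
tcp_pos: [0.5145, 0.328, 0.2361]
ee_rot: [[-0.963, 0.271, -0.0], [0.271, 0.963, 0.001], [0.0, 0.001, -1.0]]
wrist_force: [-0.7, -0.3, -0.7]
gripper_width: 0.231
```

```bash
python3 -m jog '{"rot":[[0,0,0],[0,0,0],[0,0,0],[0,0,0],[0,0,0],[0,0,0],[0,0,0],[0,0,0],[0,0,0]],"delta_pos":[[4,-1,-20],[0,0,-30],[0,0,-30],[0,0,-30],[0,0,-30],[0,0,-20],[0,0,-20],[0,0,-10],[0,0,0]],"grip":[0,0,0,0,0,0,0,0,0]}'
python3 -m jog '{"rot":[[0,0,0],[0,0,0],[0,0,0],[0,0,0]],"delta_pos":[[0,0,-5],[0,0,-3],[0,0,-1],[0,0,0]],"grip":[0,0,0,0]}'
```

```text
time_s: 10.42
tcp_pos: [0.5181, 0.3248, 0.0435]
ee_rot: [[-0.964, 0.267, -0.004], [0.267, 0.964, -0.004], [0.003, -0.004, -1.0]]
wrist_force: [0.7, -0.2, -0.3]
gripper_width: 0.228
time_s: 10.75
tcp_pos: [0.5195, 0.3263, 0.0376]
ee_rot: [[-0.964, 0.267, 0.001], [0.267, 0.964, 0.001], [-0.001, 0.001, -1.0]]
wrist_force: [0.0, -0.5, -1.0]
gripper_width: 0.225
```

```bash
python3 -m jog '{"rot":[[0,0,0],[0,0,0],[0,0,0]],"delta_pos":[[0,0,-1.5],[0,0,0],[0,0,0]],"grip":[0,0,0]}'
python3 -m jog '{"rot":[[0,0,0],[0,0,0],[0,0,0],[0,0,0],[0,0,0],[0,0,0],[0,0,0],[0,0,0],[0,0,0],[0,0,0]],"delta_pos":[[0,0,0],[0,0,0],[0,0,0],[0,0,0],[0,0,10],[0,0,25],[0,0,35],[0,0,40],[0,0,40],[0,0,40]],"grip":[30,35,40,45,45,45,45,45,45,45]}'
python3 -m jog '{"rot":[[0,0,0],[0,0,0]],"delta_pos":[[0,0,0],[0,0,0]],"grip":[45,45]}'
python3 - <<'E'
from h import *
c=vision.capture("wrist"); np.savez("w3.npz",**c); s=vision.capture("scene")
a=cv2.resize(c["frame"][:,:,::-1],(480,360)); b=crop(s,370,90,110,100,3.2)
b=cv2.copyMakeBorder(b,0,8,0,0,0); a=cv2.copyMakeBorder(a,0,0,0,0,0); cv2.imwrite("pics/w3.png",np.hstack([a,b]))
E
```

```text
time_s: 11.0
tcp_pos: [0.5194, 0.3261, 0.0357]
ee_rot: [[-0.964, 0.267, 0.0], [0.267, 0.964, 0.0], [-0.0, 0.001, -1.0]]
wrist_force: [0.2, -0.5, -0.6]
gripper_width: 0.221
time_s: 11.83
tcp_pos: [0.519, 0.3256, 0.2283]
ee_rot: [[-0.964, 0.267, 0.001], [0.267, 0.964, 0.0], [-0.001, 0.001, -1.0]]
wrist_force: [2.0, 0.1, -0.4]
gripper_width: 0.451
time_s: 12.0
tcp_pos: [0.5202, 0.3269, 0.2297]
ee_rot: [[-0.964, 0.267, 0.006], [0.267, 0.964, 0.006], [-0.004, 0.007, -1.0]]
wrist_force: [-1.3, -0.6, -1.4]
gripper_width: 0.453
```

View pics/w3.png

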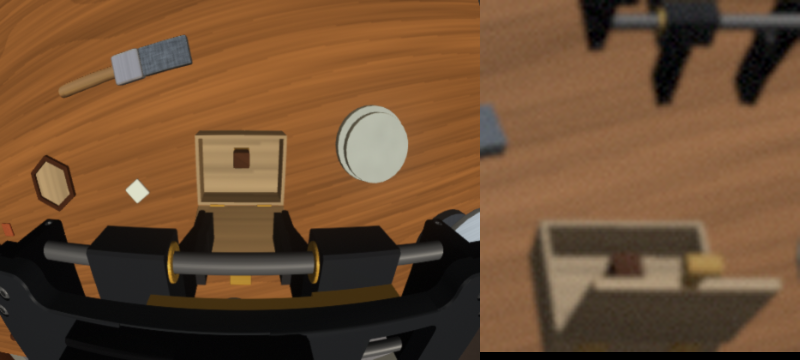

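The stamp stands upright in the open case at (241,158) in the wrist view. The knob appears at (281,327) full-res in the wrist view and about (440,174) in the scene view. I'll check the lid angle and plan the closing.

Run:
```python
from h import *
s=vision.capture("scene"); w=dict(np.load("w3.npz"))
def kn(th,x=-.115,y=0,z=.004):
    c,sn=np.cos(th),np.sin(th); l=np.array([.045+x*c+z*sn,y,.04-x*sn+z*c]); a=-.273
    return [.5317+l[0]*np.cos(a)-l[1]*np.sin(a),.3232+l[0]*np.sin(a)+l[1]*np.cos(a),l[2]]
for th in (1.6,1.7,1.8,1.9): print(th,np.round(kn(th),4),proj(s,kn(th)).round(1),projw(w,kn(th)).round(1),proj(s,[kn(th,-.09,-.055,.008),kn(th,-.09,.055,.008)]).round(1).tolist())
print("stamp top",wz(w,241*560/480,155*560/480,.036))
th=np.linspace(1.77,0,20); p=np.array([kn(t) for t in th])*1000; print(np.diff(p,axis=0).round(1).tolist())
print(r.sense()["tcp_pos"])
```

```text
1.6 [0.5821 0.3091 0.1548] [[437.8 161.6]] [[282.4 305.8]] [[405.1, 171.0], [463.3, 171.2]]
1.7 [0.5931 0.306  0.1535] [[438.8 167. ]] [[282.3 316.3]] [[405.6, 175.3], [464.0, 175.5]]
1.8 [0.6039 0.303  0.1511] [[439.5 172.8]] [[282.3 325.1]] [[406.0, 179.8], [464.6, 180.1]]
1.9 [0.6145 0.3    0.1475] [[440.  178.8]] [[282.3 332.3]] [[406.3, 184.5], [464.9, 184.7]]
stamp top [0.51311932 0.32739338 0.036     ]
[[-10.1, 2.8, 2.0], [-10.3, 2.9, 1.0], [-10.3, 2.9, 0.0], [-10.3, 2.9, -1.0], [-10.1, 2.8, -2.0], [-9.9, 2.8, -2.9], [-9.6, 2.7, -3.9], [-9.2, 2.6, -4.8], [-8.8, 2.5, -5.7], [-8.2, 2.3, -6.5], [-7.6, 2.1, -7.3], [-6.9, 1.9, -8.0], [-6.2, 1.7, -8.6], [-5.4, 1.5, -9.2], [-4.5, 1.3, -9.6], [-3.6, 1.0, -10.0], [-2.7, 0.8, -10.3], [-1.8, 0.5, -10.6], [-0.8, 0.2, -10.7]]
[0.51856685 0.32541591 0.22441223]
```

Both views give a lid angle of about 1.8 rad and a knob at (0.604, 0.303, 0.151). I'll re-pinch it.

```bash
python3 -m jog '{"rot":[[0,0,0],[0,0,0],[0,0,0],[0,0,0],[0,0,0],[0,0,0],[0,0,0],[0,0,0],[0,0,0]],"delta_pos":[[21,-6,4],[21,-6,0],[21,-6,0],[21,-5,0],[0,0,-20],[0,0,-25],[0,0,-15],[0,0,-8],[0,0,0]],"grip":[50,50,50,50,50,50,50,50,50]}'
python3 -m jog '{"rot":[[0,0,0],[0,0,0],[0,0,0],[0,0,0],[0,0,0],[0,0,0]],"delta_pos":[[0,0,0],[0,0,0],[0,0,0],[0,0,0],[0,0,0],[0,0,0]],"grip":[25,0,0,0,0,0]}'
```

```text
time_s: 12.9
tcp_pos: [0.6018, 0.3019, 0.1574]
ee_rot: [[-0.964, 0.267, -0.006], [0.267, 0.964, -0.004], [0.005, -0.006, -1.0]]
wrist_force: [0.1, 0.5, -0.0]
gripper_width: 0.503
time_s: 13.4
tcp_pos: [0.6033, 0.3018, 0.1626]
ee_rot: [[-0.964, 0.267, 0.0], [0.267, 0.964, -0.002], [-0.0, -0.002, -1.0]]
wrist_force: [-0.8, -4.7, 3.4]
gripper_width: 0.225
```

Knob pinched at 19.6 mm. Now the closing swing.

```bash
python3 -m jog '{"rot":[[0,0,0],[0,0,0],[0,0,0],[0,0,0],[0,0,0],[0,0,0],[0,0,0],[0,0,0],[0,0,0],[0,0,0]],"delta_pos":[[-10.1,2.8,2],[-10.3,2.9,1],[-10.3,2.9,0],[-10.3,2.9,-1],[-10.1,2.8,-2],[-9.9,2.8,-2.9],[-9.6,2.7,-3.9],[-9.2,2.6,-4.8],[-8.8,2.5,-5.7],[-8.2,2.3,-6.5]],"grip":[0,0,0,0,0,0,0,0,0,0]}'
python3 -m jog '{"rot":[[0,0,0],[0,0,0],[0,0,0],[0,0,0],[0,0,0],[0,0,0],[0,0,0],[0,0,0],[0,0,0],[0,0,0]],"delta_pos":[[-7.6,2.1,-7.3],[-6.9,1.9,-8],[-6.2,1.7,-8.6],[-5.4,1.5,-9.2],[-4.5,1.3,-9.6],[-3.6,1,-10],[-2.7,0.8,-10.3],[-1.8,0.5,-10.6],[-0.8,0.2,-9],[0,0,0]],"grip":[0,0,0,0,0,0,0,0,0,0]}'
```

```text
time_s: 14.23
tcp_pos: [0.5055, 0.3294, 0.1394]
ee_rot: [[-0.964, 0.267, -0.0], [0.267, 0.964, -0.001], [-0.0, -0.001, -1.0]]
wrist_force: [-3.9, -4.5, 6.9]
gripper_width: 0.223
time_s: 15.07
tcp_pos: [0.4654, 0.3406, 0.053]
ee_rot: [[-0.964, 0.267, -0.003], [0.267, 0.964, -0.002], [0.002, -0.003, -1.0]]
wrist_force: [-5.8, 0.1, 0.4]
gripper_width: 0.227
```

```bash
python3 -m jog '{"rot":[[0,0,0],[0,0,0],[0,0,0],[0,0,0]],"delta_pos":[[0,0,-2],[0,0,-2],[0,0,-1],[0,0,0]],"grip":[0,0,0,0]}'
```

```text
time_s: 15.4
tcp_pos: [0.4656, 0.3407, 0.0518]
ee_rot: [[-0.964, 0.267, -0.002], [0.267, 0.964, -0.002], [0.002, -0.002, -1.0]]
wrist_force: [-11.7, -2.7, 13.9]
gripper_width: 0.222
```

A 14 N upward reaction shows the lid is on its stop. I'll release, rise and move to view the stack from the far side, with the camera facing the robot.

```bash
python3 -m jog '{"rot":[[0,0,0],[0,0,0],[0,0,0],[0,0,0],[0,0,0],[0,0,0],[0,0,0],[0,0,0],[0,0,0],[0,0,0]],"delta_pos":[[0,0,0],[0,0,0],[0,0,0],[0,0,10],[0,0,30],[0,0,40],[0,0,40],[0,0,40],[0,0,35],[0,0,0]],"grip":[50,50,50,50,50,50,50,60,70,70]}'
python3 -m jog '{"rot":[[0,0,0],[0,0,0],[0,0,0],[0,0,0],[0,0,0],[0,0,0],[0,0,0],[0,0,0],[0,0,0],[0,0,0]],"delta_pos":[[28,-28,0],[28,-28,0],[28,-28,0],[28,-28,0],[28,-28,0],[28,-28,0],[28,-28,0],[28,-28,0],[20,-20,0],[0,0,0]],"grip":[70,70,70,70,70,70,70,70,70,70]}'
python3 - <<'E'
from h import *
c=vision.capture("wrist"); np.savez("w4.npz",**c); s=vision.capture("scene"); print(projw(c,[.6533,.11,.066]))
a=cv2.resize(c["frame"][0:300,130:430,::-1],(600,600),interpolation=3); b=crop(s,380,130,80,70,2.85)
b=cv2.resize(b,(200,228)); b=cv2.copyMakeBorder(b,0,372,0,0,0); cv2.imwrite("pics/w4.png",np.hstack([a,b]))
E
```

```text
time_s: 16.23
tcp_pos: [0.4706, 0.3439, 0.255]
ee_rot: [[-0.964, 0.266, 0.014], [0.266, 0.964, 0.012], [-0.01, 0.016, -1.0]]
wrist_force: [1.1, 0.5, 0.1]
gripper_width: 0.641
time_s: 17.07
tcp_pos: [0.7143, 0.0924, 0.2438]
ee_rot: [[-0.962, 0.272, 0.001], [0.272, 0.962, -0.001], [-0.001, -0.001, -1.0]]
wrist_force: [0.3, 0.7, -0.7]
gripper_width: 0.7
[[284.32594849 128.04558218]]
```

View pics/w4.png

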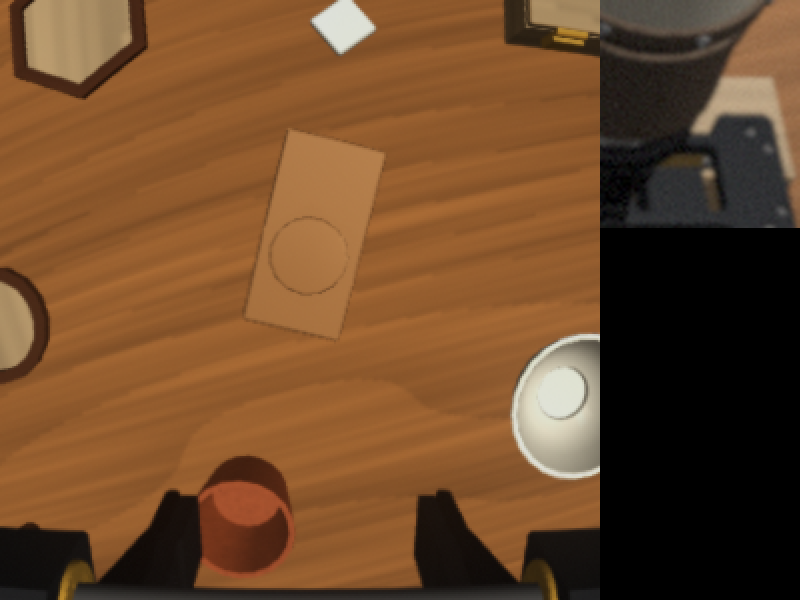

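The disc is at panel (309,256), exactly where predicted, so the stack has not moved. Grasping the round form.

```bash
python3 -m jog '{"rot":[[0,0,0],[0,0,0],[0,0,0],[0,0,0],[0,0,0],[0,0,0],[0,0,0],[0,0,0],[0,0,0],[0,0,0]],"delta_pos":[[-20,6,-10],[-20,6,-10],[-21,5.6,-10],[0,0,-30],[0,0,-30],[0,0,-35],[0,0,-25],[0,0,-14],[0,0,-6],[0,0,0]],"grip":[70,70,70,70,70,70,70,70,70,70]}'
python3 -m jog '{"rot":[[0,0,0],[0,0,0],[0,0,0],[0,0,0],[0,0,0],[0,0,0]],"delta_pos":[[0,0,-1],[0,0,0],[0,0,0],[0,0,0],[0,0,0],[0,0,0]],"grip":[70,50,30,20,20,20]}'
```

```text
time_s: 18.0
tcp_pos: [0.6488, 0.1156, 0.074]
ee_rot: [[-0.964, 0.265, -0.002], [0.265, 0.964, -0.001], [0.002, -0.001, -1.0]]
wrist_force: [0.3, 0.1, 0.6]
gripper_width: 0.701
time_s: 18.5
tcp_pos: [0.6502, 0.1148, 0.0747]
ee_rot: [[-0.964, 0.267, 0.001], [0.267, 0.964, 0.0], [-0.001, 0.001, -1.0]]
wrist_force: [-1.0, -0.1, 2.2]
gripper_width: 0.426
```

```bash
python3 -m jog '{"rot":[[0,0,0],[0,0,0],[0,0,0],[0,0,0],[0,0,0],[0,0,0],[0,0,0],[0,0,0],[0,0,0],[0,0,0]],"delta_pos":[[0,0,0],[0,0,15],[0,0,30],[-2,-25,25],[-2,-30,0],[-2,-30,0],[-3,-30,0],[-3,-30,0],[-2,-30,0],[-2,-30,0]],"grip":[20,20,20,20,20,20,20,20,20,20]}'
python3 -m jog '{"rot":[[0,0,0],[0,0,0],[0,0,0],[0,0,0],[0,0,0],[0,0,0]],"delta_pos":[[0,0,-10],[0,0,-30],[0,0,-25],[0,0,-15],[0,0,0],[0,0,0]],"grip":[20,20,20,20,20,20]}'
```

```text
time_s: 19.33
tcp_pos: [0.6335, -0.0916, 0.1439]
ee_rot: [[-0.964, 0.267, -0.0], [0.267, 0.964, 0.0], [0.0, 0.0, -1.0]]
wrist_force: [0.2, 0.3, 0.3]
gripper_width: 0.428
time_s: 19.83
tcp_pos: [0.6336, -0.0902, 0.0631]
ee_rot: [[-0.964, 0.267, -0.002], [0.267, 0.964, -0.0], [0.002, -0.001, -1.0]]
wrist_force: [1.1, -0.7, -0.3]
gripper_width: 0.425
```

```bash
python3 -m jog '{"rot":[[0,0,0],[0,0,0],[0,0,0],[0,0,0],[0,0,0],[0,0,0]],"delta_pos":[[0,0,-12],[0,0,-10],[0,0,-4],[0,0,-2],[0,0,0],[0,0,0]],"grip":[20,20,20,20,20,20]}'
```

```text
time_s: 20.33
tcp_pos: [0.6342, -0.0902, 0.0362]
ee_rot: [[-0.964, 0.267, 0.0], [0.267, 0.964, -0.0], [-0.0, 0.0, -1.0]]
wrist_force: [0.7, -0.3, -0.0]
gripper_width: 0.429
```

```bash
python3 -m jog '{"rot":[[0,0,0],[0,0,0],[0,0,0],[0,0,0],[0,0,0],[0,0,0],[0,0,0],[0,0,0],[0,0,0],[0,0,0]],"delta_pos":[[0,0,-1.5],[0,0,0],[0,0,0],[0,0,0],[0,0,0],[0,0,0],[0,0,15],[0,0,35],[0,0,38],[0,0,38]],"grip":[20,20,46,50,55,60,70,80,90,100]}'
python3 -m jog '{"rot":[[0,0,0],[0,0,0],[0,0,0],[0,0,0],[0,0,0],[0,0,0],[0,0,0],[0,0,0],[0,0,0],[0,0,0]],"delta_pos":[[0,0,36],[10,20,36],[10,25,10],[10,25,0],[10,25,0],[10,25,0],[10,25,0],[10,25,0],[10,13,0],[0,0,0]],"grip":[100,100,100,100,100,100,100,100,100,100]}'
python3 -m jog '{"rot":[[0,0,0],[0,0,0]],"delta_pos":[[0,0,0],[0,0,0]],"grip":[100,100]}'
python3 - <<'E'
from h import *
c=vision.capture("wrist"); np.savez("w5.npz",**c)
f=c["frame"][50:200,205:365,::-1]; l=cv2.cvtColor(f,cv2.COLOR_BGR2LAB); l[:,:,0]=cv2.createCLAHE(4,(3,3)).apply(l[:,:,0]); f=cv2.cvtColor(l,cv2.COLOR_LAB2BGR)
a=cv2.resize(f,(560,525),interpolation=3); b=cv2.resize(c["frame"][110:230,0:150,::-1],(240,192)); b=cv2.copyMakeBorder(b,0,333,0,0,0)
cv2.imwrite("pics/w5.png",np.hstack([a,b]))
E
```

```text
time_s: 21.17
tcp_pos: [0.6335, -0.0903, 0.1614]
ee_rot: [[-0.964, 0.267, -0.002], [0.267, 0.964, -0.0], [0.002, -0.001, -1.0]]
wrist_force: [0.7, -0.8, -0.3]
gripper_width: 0.821
time_s: 22.0
tcp_pos: [0.7149, 0.0956, 0.2408]
ee_rot: [[-0.965, 0.264, 0.0], [0.264, 0.965, 0.0], [0.0, 0.0, -1.0]]
wrist_force: [0.1, -0.7, 0.0]
gripper_width: 0.999
time_s: 22.17
tcp_pos: [0.7134, 0.092, 0.2416]
ee_rot: [[-0.964, 0.267, -0.001], [0.267, 0.964, -0.0], [0.001, -0.0, -1.0]]
wrist_force: [0.1, 0.3, -0.3]
gripper_width: 0.999
```

View pics/w5.png

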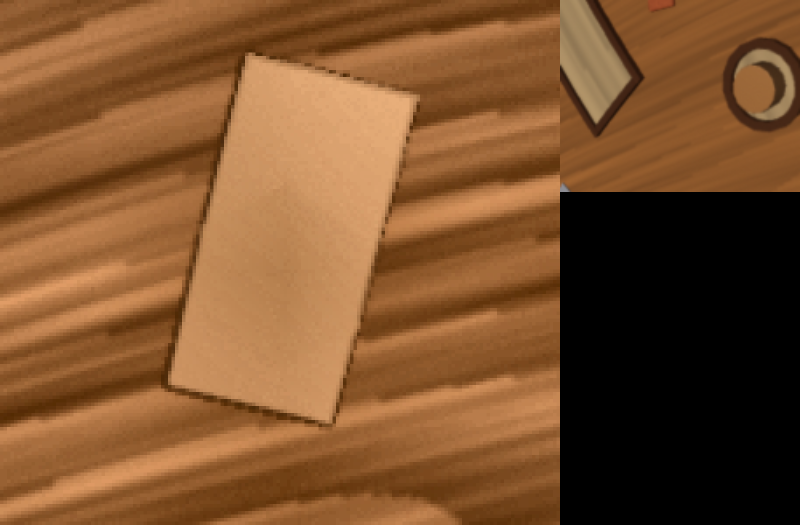

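The round form is in its tray (inset). From directly above, the hex form blends into the rect form with no visible edge. I'll move aside for oblique views.

```bash
python3 -m jog '{"rot":[[0,0,0],[0,0,0],[0,0,0],[0,0,0],[0,0,0],[0,0,0],[0,0,0],[0,0,0]],"delta_pos":[[0,35,0],[0,35,0],[0,35,0],[0,35,0],[0,20,0],[0,10,0],[0,0,0],[0,0,0]],"grip":[100,100,100,100,100,100,100,100]}'
python3 - <<'E'
from h import *
c=vision.capture("wrist"); np.savez("w6.npz",**c); t=vision.capture("top"); s=vision.capture("scene"); np.savez("t6.npz",**t); np.savez("s6.npz",**s)
u,v=projw(c,[.648,.113,.03])[0].astype(int); print(u,v)
u0,v0=u-40,v-30; print(u0,v0)
f=cv2.resize(c["frame"][v0:v0+60,u0:u0+80,::-1],(400,300),interpolation=3)
a=np.vstack([np.hstack([crop(t,205,155,60,80,5),crop(s,305,215,60,80,5)]),np.hstack([f,cv2.resize(c["frame"][:,:,::-1],(400,300))])])
a=cv2.convertScaleAbs(a,alpha=1.3,beta=0)
cv2.imwrite("pics/w6.png",a)
E
```

```text
time_s: 22.88
tcp_pos: [0.7138, 0.2613, 0.2419]
ee_rot: [[-0.964, 0.267, -0.0], [0.267, 0.964, -0.001], [0.0, -0.001, -1.0]]
wrist_force: [-0.2, -0.0, -0.5]
gripper_width: 1.001
144 165
104 135
```

View pics/w6.png

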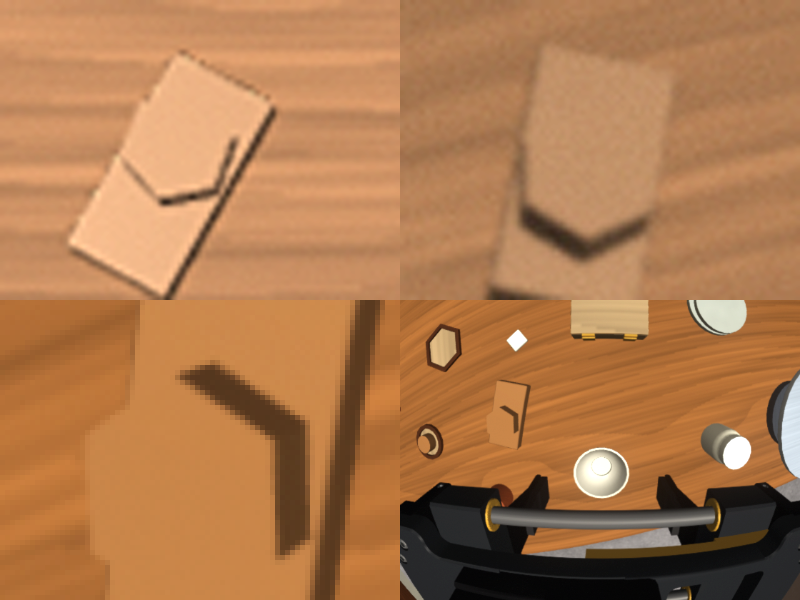

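The hex form is now visible by its dark side faces. In the top panel its corners are (163,199), (217,187), (236,137), (119,155); in the scene panel (121,205), (186,243), (250,212); in the wrist panel (275,435), (180,372), (277,553). Fitting its pose.

Run:
```python
from h import *
from scipy.optimize import least_squares as LS
t,s,w=[dict(np.load(f)) for f in ("t6.npz","s6.npz","w6.npz")]
T=lambda p,o:(np.array(p,float)/5-.4+o)
obs=[("t",proj,t,T([(163,199),(217,187),(236,137),(119,155)],[205,155])),("s",proj,s,T([(121,205),(186,243),(250,212)],[305,215])),("w",projw,w,T([(275,135),(180,72),(277,253)],[104,135]))]
for n,_,c,px in obs: print(n,[ (onz if n!="w" else wz)(c,*p,.044)[:2].round(4).tolist() for p in px])
def res(p,sel):
    A=p[2]+np.arange(6)*np.pi/3; P=np.c_[p[0]+.0277*np.cos(A),p[1]+.0277*np.sin(A),np.full(6,.044)]; o=[]
    for n,f,c,px in sel:
        q=f(c,P)
        for x in px: d=q-x; o+=list(d[np.argmin((d**2).sum(1))])
    return np.array(o)
for sel in (obs,obs[:1],obs[1:2],obs[2:]):
    b=min((LS(res,[.655,.112,a],args=(sel,),loss="soft_l1") for a in np.linspace(0,1.04,12)),key=lambda q:q.cost); print([o[0] for o in sel],b.x.round(4),np.degrees(b.x[2])%60,np.sqrt((b.fun**2).mean()).round(2))
```

```text
t [[0.6285, 0.1173], [0.634, 0.0915], [0.6583, 0.0824], [0.6502, 0.1384]]
s [[0.6618, 0.0806], [0.6831, 0.0989], [0.6775, 0.1265]]
w [[0.6484, 0.1375], [0.628, 0.1202], [0.6734, 0.1284]]
['t', 's', 'w'] [0.6541 0.1098 0.7109] 40.728715578343596 0.77
['t'] [0.6546 0.1095 0.7024] 40.242793978807015 0.4
['s'] [ 0.6567  0.108  -0.331 ] 41.035665535291855 0.1
['w'] [0.6532 0.1105 0.7009] 40.15763178206021 0.48
```

The hex centre is (0.654, 0.110), with flats facing 70.5°. I'll move above it, turned −4°.

```bash
python3 -m jog '{"rot":[[0,0,-2],[0,0,-2],[0,0,0],[0,0,0],[0,0,0],[0,0,0],[0,0,0],[0,0,0],[0,0,0],[0,0,0]],"delta_pos":[[-10,-25,-10],[-10,-25,-20],[-10,-25,-20],[-10,-25,-20],[-10,-25,-20],[-10,-26,-20],[0,0,-20],[0,0,0],[0,0,0],[0,0,0]],"grip":[100,100,100,100,100,100,100,100,100,100]}'
```

```text
time_s: 23.87
tcp_pos: [0.6551, 0.1114, 0.1134]
ee_rot: [[-0.943, 0.333, 0.003], [0.333, 0.943, 0.0], [-0.003, 0.001, -1.0]]
wrist_force: [0.0, -0.7, 0.2]
gripper_width: 1.001
```

```bash
python3 -m jog '{"rot":[[0,0,0],[0,0,0],[0,0,0],[0,0,0],[0,0,0],[0,0,0],[0,0,0],[0,0,0],[0,0,0],[0,0,0]],"delta_pos":[[-1,-1,-20],[0,0,-25],[0,0,-12],[0,0,-4],[0,0,0],[0,0,0],[0,0,0],[0,0,0],[0,0,0],[0,0,0]],"grip":[100,100,100,100,100,80,60,40,40,40]}'
python3 -m jog '{"rot":[[0,0,0],[0,0,0],[0,0,0],[0,0,0]],"delta_pos":[[0,0,0],[0,0,0],[0,0,0],[0,0,0]],"grip":[30,30,30,30]}'
```

```text
time_s: 24.7
tcp_pos: [0.6531, 0.1105, 0.0516]
ee_rot: [[-0.943, 0.333, 0.001], [0.333, 0.943, 0.0], [-0.001, 0.001, -1.0]]
wrist_force: [0.1, 0.9, 0.7]
gripper_width: 0.707
time_s: 25.03
tcp_pos: [0.6529, 0.1104, 0.051]
ee_rot: [[-0.943, 0.333, 0.0], [0.333, 0.943, -0.0], [-0.0, 0.0, -1.0]]
wrist_force: [-0.9, -0.1, 1.1]
gripper_width: 0.545
```

```bash
python3 -m jog '{"rot":[[0,0,0],[0,0,0],[0,0,0],[0,0,0],[0,0,0],[0,0,0],[0,0,0],[0,0,0],[0,0,0],[0,0,0]],"delta_pos":[[0,0,15],[0,0,30],[-20,-10,15],[-25,-14,0],[-27,-14,0],[-27,-14,0],[-25,-14,0],[-25,-14,0],[-24.5,-13.6,0],[0,0,0]],"grip":[30,30,30,30,30,30,30,30,30,30]}'
python3 -m jog '{"rot":[[0,0,0],[0,0,0],[0,0,0],[0,0,0],[0,0,0],[0,0,0],[0,0,0]],"delta_pos":[[0,0,-10],[0,0,-25],[0,0,-20],[0,0,-10],[0,0,0],[0,0,0],[0,0,0]],"grip":[30,30,30,30,30,30,30]}'
```

```text
time_s: 25.87
tcp_pos: [0.4733, 0.0143, 0.1102]
ee_rot: [[-0.942, 0.336, -0.006], [0.336, 0.942, -0.001], [0.006, -0.003, -1.0]]
wrist_force: [-0.6, -0.7, -1.1]
gripper_width: 0.553
time_s: 26.45
tcp_pos: [0.4801, 0.0171, 0.0465]
ee_rot: [[-0.943, 0.333, 0.001], [0.333, 0.943, 0.0], [-0.001, 0.001, -1.0]]
wrist_force: [0.1, -0.3, 0.1]
gripper_width: 0.546
```

```bash
python3 -m jog '{"rot":[[0,0,0],[0,0,0],[0,0,0],[0,0,0],[0,0,0],[0,0,0],[0,0,0],[0,0,0],[0,0,0],[0,0,0]],"delta_pos":[[0,0,-7],[0,0,-4],[0,0,-1],[0,0,0],[0,0,0],[0,0,0],[0,0,0],[0,0,0],[0,0,10],[0,0,25]],"grip":[30,30,30,30,58,62,66,72,85,100]}'
python3 -m jog '{"rot":[[0,0,-1],[0,0,-1],[0,0,-1],[0,0,-1],[0,0,-1],[0,0,-1],[0,0,-1],[0,0,-1],[0,0,-1],[0,0,-0.8]],"delta_pos":[[0,0,35],[0,0,35],[0,0,35],[0,0,35],[0,0,30],[24,14,0],[30,14,0],[30,14,0],[30,14,0],[0,0,0]],"grip":[100,100,100,100,100,100,100,100,100,100]}'
python3 -m jog '{"rot":[[0,0,0],[0,0,0]],"delta_pos":[[0,0,0],[0,0,0]],"grip":[100,100]}'
python3 - <<'E'
from h import *
w=dict(np.load("w5.npz")); P=np.array([wz(w,x/3.5+205-.36,y/3.5+50-.36,.022)[:2] for x,y in [(246,52),(418,97),(332,425),(168,385)]],np.float32)*1000
print(cv2.minAreaRect(P),P.mean(0))
c=vision.capture("top"); cv2.imwrite("pics/t7.png",crop(c,200,140,160,240,3.3))
E
```

```text
time_s: 27.28
tcp_pos: [0.4772, 0.0161, 0.0668]
ee_rot: [[-0.943, 0.334, -0.007], [0.334, 0.943, -0.002], [0.006, -0.004, -1.0]]
wrist_force: [-0.4, 0.5, -0.7]
gripper_width: 0.79
time_s: 28.12
tcp_pos: [0.5975, 0.0749, 0.2375]
ee_rot: [[-0.872, 0.489, 0.002], [0.489, 0.872, -0.0], [-0.002, 0.001, -1.0]]
wrist_force: [-0.1, 0.9, -0.9]
gripper_width: 0.999
time_s: 28.28
tcp_pos: [0.5926, 0.0726, 0.2383]
ee_rot: [[-0.872, 0.489, -0.002], [0.489, 0.872, -0.0], [0.001, -0.001, -1.0]]
wrist_force: [-0.5, -0.5, 1.2]
gripper_width: 1.001
((645.0973510742188, 114.9466552734375), (54.47395706176758, 107.89923095703125), 60.611053466796875) [645.2704   115.087616]
```

View pics/t7.png

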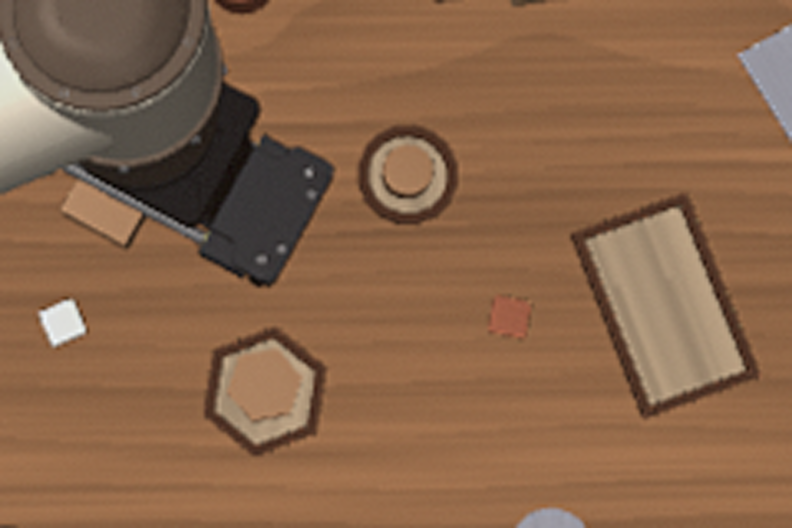

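The round and hex forms both lie in their trays, round at (409,170) and hex at (265,385). Now the rect form, at (645, 115) with the jaws already at 60.7°.

```bash
python3 -m jog '{"rot":[[0,0,0],[0,0,0],[0,0,0],[0,0,0],[0,0,0],[0,0,0],[0,0,0],[0,0,0],[0,0,0],[0,0,0]],"delta_pos":[[17,14,-20],[18,14,-30],[17.7,14.2,-30],[0,0,-30],[0,0,-30],[0,0,-15],[0,0,0],[0,0,0],[0,0,0],[0,0,0]],"grip":[100,100,100,100,100,100,100,100,100,100]}'
```

```text
time_s: 29.17
tcp_pos: [0.647, 0.1153, 0.0865]
ee_rot: [[-0.872, 0.489, 0.004], [0.489, 0.872, 0.001], [-0.003, 0.003, -1.0]]
wrist_force: [0.8, -0.2, 0.5]
gripper_width: 1.001
```

```bash
python3 -m jog '{"rot":[[0,0,0],[0,0,0],[0,0,0],[0,0,0],[0,0,0],[0,0,0],[0,0,0],[0,0,0],[0,0,0],[0,0,0]],"delta_pos":[[-1,0,-20],[0,0,-20],[0,0,-10],[0,0,-4],[0,0,0],[0,0,0],[0,0,0],[0,0,0],[0,0,0],[0,0,0]],"grip":[100,100,100,100,100,80,60,50,40,40]}'
python3 -m jog '{"rot":[[0,0,0],[0,0,0],[0,0,0]],"delta_pos":[[0,0,0],[0,0,0],[0,0,0]],"grip":[40,40,40]}'
```

```text
time_s: 30.0
tcp_pos: [0.6453, 0.1151, 0.0304]
ee_rot: [[-0.872, 0.489, 0.001], [0.489, 0.872, 0.0], [-0.001, 0.001, -1.0]]
wrist_force: [-0.4, -0.3, -0.8]
gripper_width: 0.705
time_s: 30.25
tcp_pos: [0.6451, 0.1151, 0.0302]
ee_rot: [[-0.872, 0.489, 0.0], [0.489, 0.872, 0.0], [-0.0, 0.0, -1.0]]
wrist_force: [0.0, -0.1, 2.3]
gripper_width: 0.64
```

Gripped at 55.7 mm. I'll lift and carry it to the rect tray at (539.5, −278), turning +48.6°.

```bash
python3 -m jog '{"rot":[[0,0,0],[0,0,0],[0,0,5],[0,0,5],[0,0,5],[0,0,5],[0,0,5],[0,0,5],[0,0,5],[0,0,5]],"delta_pos":[[0,0,10],[0,0,30],[-4,-20,30],[-9,-33,10],[-9,-33,0],[-9,-33,0],[-9,-33,0],[-9,-33,0],[-9,-33,0],[-9,-33,0]],"grip":[40,40,40,40,40,40,40,40,40,40]}'
python3 -m jog '{"rot":[[0,0,5],[0,0,3.6],[0,0,0],[0,0,0],[0,0,0],[0,0,0],[0,0,0],[0,0,0],[0,0,0]],"delta_pos":[[-9,-33,0],[-9,-33,0],[-9,-33,0],[-9,-33,0],[-2.5,-10,0],[0,0,0],[0,0,0],[0,0,0],[0,0,0]],"grip":[40,40,40,40,40,40,40,40,40]}'
```

```text
time_s: 31.08
tcp_pos: [0.5772, -0.1374, 0.1104]
ee_rot: [[-0.982, -0.191, 0.0], [-0.191, 0.982, 0.0], [-0.0, 0.0, -1.0]]
wrist_force: [0.4, -0.5, -1.5]
gripper_width: 0.637
time_s: 31.83
tcp_pos: [0.5399, -0.2768, 0.11]
ee_rot: [[-0.943, -0.333, 0.0], [-0.333, 0.943, 0.0], [-0.0, 0.0, -1.0]]
wrist_force: [0.8, 0.4, -1.6]
gripper_width: 0.642
```

```bash
python3 -m jog '{"rot":[[0,0,0],[0,0,0],[0,0,0],[0,0,0],[0,0,0],[0,0,0],[0,0,0],[0,0,0]],"delta_pos":[[0,-1,-10],[0,0,-25],[0,0,-20],[0,0,-12],[0,0,-6],[0,0,-2],[0,0,0],[0,0,0]],"grip":[40,40,40,40,40,40,40,40]}'
```

```text
time_s: 32.5
tcp_pos: [0.5403, -0.2789, 0.0354]
ee_rot: [[-0.943, -0.332, 0.001], [-0.332, 0.943, -0.001], [-0.001, -0.001, -1.0]]
wrist_force: [0.2, -0.3, -0.9]
gripper_width: 0.643
```

Now I'll release, rise and back away to look at everything.

```bash
python3 -m jog '{"rot":[[0,0,0],[0,0,0],[0,0,0],[0,0,0],[0,0,0],[0,0,0],[0,0,0],[0,0,0],[0,0,0],[0,0,0]],"delta_pos":[[0,0,-0.5],[0,0,0],[0,0,0],[0,0,0],[0,0,0],[0,0,10],[0,0,25],[0,0,40],[0,0,40],[0,0,40]],"grip":[66,70,75,80,85,95,100,100,100,100]}'
python3 -m jog '{"rot":[[0,0,0],[0,0,0],[0,0,0],[0,0,0],[0,0,0],[0,0,0],[0,0,0],[0,0,0],[0,0,0]],"delta_pos":[[-10,-15,30],[-20,-20,20],[-20,-20,0],[-20,-20,0],[-20,-20,0],[-20,-20,0],[-20,-20,0],[0,0,0],[0,0,0]],"grip":[100,100,100,100,100,100,100,100,100]}'
python3 - <<'E'
from h import *
t=vision.capture("top"); s=vision.capture("scene")
a=crop(t,100,150,140,350,2.28); b=np.hstack([crop(s,370,125,80,90,4)[:280],crop(s,80,150,120,240,1.83)[:219].copy()]) if 0 else None
a=cv2.resize(a,(798,319)); p=cv2.resize(s["frame"][125:205,370:460,::-1],(315,280),interpolation=3); q=cv2.resize(s["frame"][160:300,90:330,::-1],(483,280),interpolation=3)
cv2.imwrite("pics/fin.png",np.vstack([a,np.hstack([p,q])])); np.savez("tf.npz",**t); np.savez("sf.npz",**s)
E
```

```text
time_s: 33.33
tcp_pos: [0.5391, -0.279, 0.1918]
ee_rot: [[-0.944, -0.331, -0.0], [-0.331, 0.944, -0.0], [0.0, -0.0, -1.0]]
wrist_force: [1.5, 0.4, -0.7]
gripper_width: 0.999
time_s: 34.08
tcp_pos: [0.4084, -0.4148, 0.2402]
ee_rot: [[-0.945, -0.328, 0.001], [-0.328, 0.945, -0.0], [-0.001, -0.001, -1.0]]
wrist_force: [1.2, 0.5, -0.2]
gripper_width: 0.997
```

View pics/fin.png

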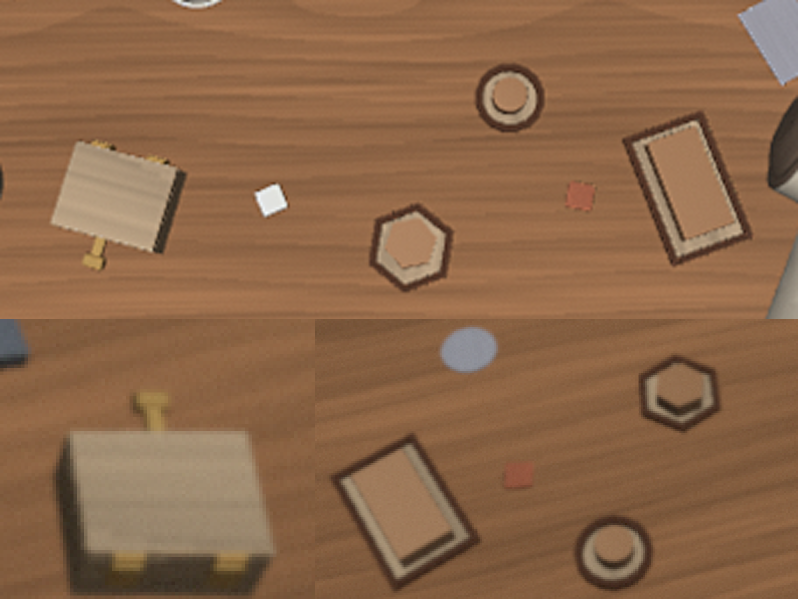

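Everything appears in place, with the rect form inside its rim and the lid flush. I'll check numerically: lid angle, and each form's centre against its tray.

Run:
```python
from h import *
from scipy.optimize import least_squares as LS
t,s=[dict(np.load(f)) for f in ("tf.npz","sf.npz")]
A=lambda p:np.array(p,float)/2.28-.28+[100,150]
B=lambda p:(np.array(p,float)-[315,319])/[2.0125,2]-.25+[90,160]
D=lambda p:(np.array(p,float)-[0,319])/3.5-.36+[370,125]
m=lambda c,px,z:np.array([onz(c,*q,z)[:2] for q in px]).mean(0).round(4)*1000
print("rect top",m(t,A([(649,150),(697,122),(738,215),(684,242)]),.025),"tray 538.1 -277.2")
print("rect scene",m(s,B([(348,477),(406,444),(454,529),(400,559)]),.025),"tray 541 -279")
print("round top",m(t,A([(492,94),(527,94),(510,77),(510,112)]),.025),"tray 637.1 -90.2"); print("hex top",m(t,A([(410,220),(411,270),(384,245),(437,245)]),.025),"tray 477.6 18")
def lid(p,L):
    k,sn=np.cos(p[3]),np.sin(p[3]); x,z=L[:,0],L[:,2]; a=p[2]
    q=np.c_[.045+x*k+z*sn,L[:,1],.04-x*sn+z*k]; return q@np.array([[np.cos(a),-np.sin(a),0],[np.sin(a),np.cos(a),0],[0,0,1]]).T+[p[0],p[1],0]
L=np.array([[-.09,.055,.008],[-.09,-.055,.008],[0,-.055,.008],[0,.055,.008],[-.115,0,.006]])
ps=D([(247,432),(68,432),(85,552),(272,553),(153,401)]); pt=A([(51,221),(159,252),(184,169),(77,142),(94,262)])
f=lambda p:np.r_[(proj(s,lid(p,L))-ps).ravel(),(proj(t,lid(p,L))-pt).ravel()]
q=LS(f,[.532,.323,-.27,.05]); print("lid",q.x.round(4),q.fun.round(1))
q=LS(lambda a:f([.5322,.323,-.272,a[0]]),[.05]); print(q.x)
```

```text
rect top [ 541.8 -278.6] tray 538.1 -277.2
rect scene [ 542.5 -276.8] tray 541 -279
round top [638.  -89.7] tray 637.1 -90.2
hex top [479.1  17.5] tray 477.6 18
lid [ 0.5327  0.3204 -0.2859 -0.0103] [-0.5 -0.  -0.6 -0.7 -0.3 -0.4  0.1  0.1 -1.1  0.   0.4  0.6 -2.4 -0.2
 -1.8 -0.6  0.9 -1.2  0.7 -0.6]
[-0.03504275]
```

The lid reads shut (about 0 rad), and all three forms are within about 4 mm of their tray centres. Handing in.

Run:
```python
from station import finish_job
print(finish_job())
```

```text
the job is handed in; nothing more can be done
None
```

I cleared the stack and handed the job in at about 34 s on the robot's clock. The hand-in gives no verdict, so the results below are from my own last checks.

- **Case:** I opened the lid to about 1.8 rad by the knob, stood the stamp in the case and swung the lid shut. Pressing it closed gave a 14 N upward reaction.
- **Lid angle:** Two camera fits gave −0.01 and −0.035 rad, so it is shut within measurement error. Some image points in the first fit were off by up to 2.4 px.
- **Stamp:** It stood upright on the floor just before closing. The shut lid hides it, so I could not look again.
- **Trays:** Each form looks flat and inside its rim in the top and scene views. I judged height and tilt by eye.

| Form | Distance from tray centre | Limit |
|---|---|---|
| Round | about 1 mm | 16 mm |
| Hexagonal | about 2 mm | 16 mm |
| Rectangular | 3–4 mm | 16 mm |

The top and scene cameras disagreed by up to 4–5 mm on the same points, so the offsets above carry that uncertainty. No check failed, and the arm was clear of everything at hand-in.

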